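# Lay the second course of a set-up-block riser in running bond

### The job

Finish the two-course riser of steel set-up blocks on the bed plate, so that it holds together as one support: take the two thick full-length blocks from the sloping drying rack and lay them flat on the lower course in running bond, carrying on from the half block already laid, each one centred over a joint of the lower course, butted end to end and with its sides flush with the blocks below. Leave the thin block in the rack, and do not shift the blocks already laid or disturb the things lying round about.

Things in the scene. Friction and masses are not known exactly. Their poses are not given: they have to be found in the camera images.
- block_a: Bare steel set-up block 90 x 40 x 30 mm with small round holes, about 0.65 kg. Waiting on one of the rack's ramps, pitched 30 deg with its length running up the slope, foot against the lip. One of the two to be laid (they are alike, either may go in either place). Origin: centre of the 90 x 40 underside; own y along the length (downhill in the rack), x across the width, z through the 30 mm thickness.
- block_a_center (a point): Centre of that block (15 mm above its underside).
- block_b: Bare steel set-up block 90 x 40 x 30 mm with small round holes, about 0.65 kg. Waiting on one of the rack's ramps, pitched 30 deg with its length running up the slope, foot against the lip. One of the two to be laid (they are alike, either may go in either place). Origin: centre of the 90 x 40 underside; own y along the length (downhill in the rack), x across the width, z through the 30 mm thickness.
- block_b_center (a point): Centre of that block (15 mm above its underside).
- thin_block: Steel block 90 x 40 but only 18 mm thick, on the third ramp of the rack; stays there. Origin and axes as for the others.
- lower_1: Bare steel set-up block 90 x 40 x 30 mm with small round holes, about 0.65 kg. Lower course, full-length block at the end-stop end of the bed (the robot's right). Lies flat; own y along the course (to the left), x across it, origin at the centre of its underside.
- lower_2: Bare steel set-up block 90 x 40 x 30 mm with small round holes, about 0.65 kg. Lower course, middle block, 0.5 mm from lower_1. Own y along the course (to the left, away from the end stop), x across it, origin at the centre of its underside, 18 mm above the worktop.
- lower_2_center (a point): Centre of lower_2 (15 mm above its underside).
- lower_half: Half block 45 x 40 x 30 mm, ends the lower course on the left. Origin: centre of its underside; own y along the course.
- upper_half: Half block 45 x 40 x 30 mm already laid as the start of the upper course, on lower_1 at the end-stop end, flush with the end; the rest of the upper course (180 mm to its left) is empty. Origin: centre of its underside; own y along the course (to the left).
- upper_half_center (a point): Centre of upper_half (15 mm above its underside).
- bed: Fixed dark steel bed plate, 120 x 276 x 18 mm, its length across the robot's view, with a steel rail 14 mm high and 12 mm wide behind the lower course (1.5 mm behind its rear face) and a like end stop at the right end. The lower course stands on it along its own y (left); top of the lower course 48 mm, of the finished upper course 78 mm above the worktop. Origin: on the worktop under the middle of the course.
- rack: Fixed steel drying rack: tray 250 x 150 mm, rim 12 mm high, with three ramps (at own x = -80, 0, 80 mm), each 24 mm wide (narrower than the blocks: fingers pass beside it), rising at 30 deg towards own -y (the robot's right), with a 12 mm lip at the foot. A block's underside is 56 mm above the worktop at its middle; 40 mm free between blocks. Origin: on the worktop under the middle.
- engineer_square: Engineer's square, 78 x 98 x 15 mm, behind the bed; a bystander.
- loupe: Green loupe 39 mm wide, 30 mm high, standing behind the bed; a bystander.
Mind the look-alikes: they are no part of the job. What is shaped like the lower_1 but turquoise is not meant. What is shaped like the lower_half but pink is not meant.

How it is judged:
By the outcome, as a careful person would: the job done as asked, in the order asked, and still so for the second after the job is handed in, with the robot touching nothing.
It also fails if it takes over 48 s, if anything falls off the work surface, if the arm or the gripper's body presses on something with over 40 N, if the wrist force passes 120 N, or if a joint passes its speed limit or range.

### The arm

A 6-joint arm with a two-finger parallel gripper is mounted at the origin on a cart in front of the work surface, level with it; the furniture and walls round the work are solid. World frame = base frame: x ahead of the robot, y to its left, z up, the work surface at z = 0. Lengths are in m, angles in rad, forces in N, time in s.
With the tool pointing down it reaches from about 0.3 to 0.775 m from the base axis. Payload 14.6 kg.
Tool frame: the origin (TCP) lies between the finger pads; the fingertips stand 14 mm ahead of it and the grasp point (between the pads) lies 5 mm behind it; z points along the fingers, y is the line along which they close (so a half turn about z gives the same grasp; the last joint's range is limited). The gripper opens to 94 mm and grips with 3 to 60 N. Pads are 16 mm wide; open, the fingers measure 119 mm over their backs; the gripper's body (75 mm by 177 mm) begins 78 mm behind the grasp point.
Start: joints at [-1.285, 0.3, 1.521, -0, 1.321, -0.067], TCP at [0.19, -0.516, 0.219] pointing down, gripper open.
Joint ranges: [-3.03, 3.03], [-0.79, 2.21], [0.23, 2.52], [-1.04, 4.18], [0, 3.07], [-2.55, 2.55]. Speed limits (rad/s): [2.22, 2.22, 2.57, 3.14, 3.14, 3.14].

### API

Orientations are given as [roll, pitch, yaw] about the fixed x, y, z axes, in that order (R = Rz(yaw) Ry(pitch) Rx(roll)).
In Python, from station import ctrl gives the robot as it stands. The module is installed in compiled form; this text tells all that it offers.
- The arm moves only by the tool move_arm, never from a script. Its argument "targets" is a list of rows, each a list of 7 numbers: the opening, from -1 (shut) to 1 (fully open), then the shift along the tool's x, y, z in units of 50 mm (1.0 is 50 mm), then the turn, a rotation vector about the tool's x, y, z in rad. A call has 1 to 12 rows; each row is the pose to reach, as a shift and turn from the pose commanded when the call began, along the tool's axes at that moment; what a row does not reach only later rows make up. A row lasts 1/10 s, in which the tool goes at most 50 mm and 8.59 degrees, less where a joint would pass 70% of its speed; a pose out of reach is approached as far as the arm can. A call with a gripper value outside its range is refused whole. The fingers move at their own pace and stop on an object; "grip_force" is the grip in N (left out, the last holds). Time passes only in rows, so rows that repeat a pose let the fingers close. It gives the time, the measured TCP pose, the force, the opening and the grip force at its end, in the units of the state.
- ctrl.get_obs(): the state, without advancing time (a new reading comes with each control period).
- ctrl.camera(name): name is "scene" or "top" or "wrist"; returns (picture, depth): 480x640x3 uint8, red, green, blue; 480x640 float32, m along the optical axis (not along the pixel's ray), 0 where there is no reading.
- ctrl.camera_params(name): a dict with "intrinsics" (3x3 intrinsics, pixels), "k1" (the pictures are not rectified: a ray, as slopes to the right and down, at radius r is drawn at 1 + k1 r^2 times it, then the intrinsics apply), "rvec" (rotation vector, rad) and "tvec" (3), from world to camera coordinates, as OpenCV has them; the wrist camera has in their place "T_tool_cam" (4x4, takes a point from camera to tool coordinates, whose origin is the TCP and whose axes are the flange's). Camera axes: x right, y down, z forward; pixel columns grow to the right and rows downward; lengths in m; the calibration is good to about 2 mm. A picture is of the moment at which its call begins: read the wrist's pose just before it. camera_params takes no time and is no camera call.
- ctrl.hand_in(): hands the job in; it is judged then, once.
Trained networks look in the newest picture that a camera, given by its name, has taken for a name from the list of things; names that differ only in an ending like _2 or _b are one class to them, and where a whole thing is asked for, a point or a joint stands for the part that bears it (a point fixed in the world has none). Each returns a list of dicts, best first, with "score" (0 to 1); they miss things now and then, are a little off and sometimes report something else, mostly with a low value. They report only what shows in the picture. A call takes as long as a camera call. They do not tell look-alikes from the thing itself.
- ctrl.cut_out(camera, target): "region" (480x640 bool, what is visible of it) and "point" ([column, row] in pixels, amid what is visible of it).
- ctrl.tip_of(camera, target): "point" ([column, row] in pixels: a listed point, or the origin of a listed thing).
The state is a dict: "time_s": time; "qpos": joint angles; "joint_vel": joint speeds; "tau": joint torques, N m; "ee_pos": TCP position; "eef_rot": TCP orientation; "force": force on the tool from outside, world axes, zero at the start; "moment": the same for the moment, N m; "grip_width": finger opening in m; "grip_force": force on a finger pad.
Only numpy, scipy, OpenCV 4.12 (cv2) and the standard library are available. Lean on these libraries where they do the work, as an engineer would, in place of code of your own. Each camera call takes 0.05 s, during which the arm holds its last target. There are 200 camera calls.

## Working session

There is one attempt and no reset: what is moved stays moved. The work goes in short steps, Python scripts to look and compute and a tool call to move; the robot and the scene stay as the last step left them, time stands still between calls to the robot, and variables do not carry over. Pictures are saved under pics/ and viewed, at most 10 in all, crops included, and the job is handed in when it is done.

Besides the shell and the picture viewer there is one more tool, called after "Call:" in YAML: its name, and indented under it one key for each argument. move_arm: Moves the arm, as the interface text tells. Its arguments: {"type":"object","properties":{"targets":{"type":"array"},"grip_force":{"type":"number"}},"required":["targets"]}

```bash
mkdir -p pics; cat > h.py <<'E'
import numpy as np, cv2
from scipy.spatial.transform import Rotation as R
from station import ctrl
def T_wc(name,obs=None):
    p=ctrl.camera_params(name); M=np.eye(4)
    if 'rvec' in p:
        M[:3,:3]=R.from_rotvec(np.ravel(p['rvec'])).as_matrix(); M[:3,3]=np.ravel(p['tvec']); return np.linalg.inv(M)
    M[:3,:3]=R.from_euler('xyz',obs['eef_rot']).as_matrix(); M[:3,3]=obs['ee_pos']; return M@np.array(p['T_tool_cam'])
def cloud(name,depth,obs=None):
    p=ctrl.camera_params(name);K=np.array(p['intrinsics']);k=p['k1']
    u,v=np.meshgrid(np.arange(640),np.arange(480))
    xd=(u-K[0,2])/K[0,0];yd=(v-K[1,2])/K[1,1];x,y=xd.copy(),yd.copy()
    for _ in range(15):
        s=1+k*(x*x+y*y);x=xd/s;y=yd/s
    P=np.stack([x*depth,y*depth,depth,np.ones_like(x)],-1)
    return (P@T_wc(name,obs).T)[...,:3]
def shot(name):
    obs=ctrl.get_obs();im,d=ctrl.camera(name)
    return im,cloud(name,d,obs),d>0,obs
E
python3 - <<'E'
from h import *
print({k:np.round(v,3) if not isinstance(v,dict) else v for k,v in ctrl.get_obs().items()})
ims=[]
for c in ['top','scene']:
    im,P,ok,o=shot(c); ims.append(im); cv2.imwrite(f'pics/{c}.png',im[...,::-1]); np.save(f'{c}P.npy',np.where(ok[...,None],P,np.nan))
    p=ctrl.camera_params(c);print(c,p['k1'],T_wc(c)[:3,3])
    for n in ['block_a','thin_block','lower_half','upper_half','lower_2','rack','bed']:
        for r in ctrl.cut_out(c,n)[:5]:
            m=r['region']&ok; q=P[m]
            print(n,round(r['score'],2),np.round(r['point']),m.sum(),np.round(np.median(q,0),3) if len(q) else '',np.round(np.percentile(q,98,axis=0)-np.percentile(q,2,axis=0),3) if len(q) else '')
print(ctrl.camera_params('wrist')['T_tool_cam'])
E
```

```text
{'time_s': np.float64(0.0), 'qpos': array([-1.285,  0.301,  1.522, -0.   ,  1.321, -0.067]), 'joint_vel': array([-0.002, -0.   , -0.001,  0.001, -0.001, -0.001]), 'tau': array([ 3.0000e-03, -5.3180e+01, -3.5274e+01,  7.1000e-02,  2.4000e-02,
       -0.0000e+00]), 'ee_pos': array([ 0.19 , -0.516,  0.219]), 'eef_rot': array([-3.14 , -0.   ,  0.353]), 'force': array([0.935, 0.302, 0.064]), 'moment': array([ 0.01 , -0.011,  0.01 ]), 'grip_force': np.float64(0.0), 'grip_width': np.float64(0.094)}
top 0.029400451724106377 [0.42617648 0.06391748 1.03471775]
block_a 0.81 [436. 194.] 902 [ 0.601 -0.233  0.082] [0.052 0.087 0.101]
block_a 0.68 [447. 236.] 883 [ 0.521 -0.244  0.083] [0.046 0.082 0.046]
thin_block 0.75 [451. 269.] 771 [ 0.443 -0.262  0.074] [0.041 0.075 0.042]
lower_half 0.67 [214. 235.] 402 [0.509 0.248 0.047] [0.04  0.044 0.019]
lower_half 0.58 [150. 263.] 462 [0.446 0.393 0.028] [0.044 0.051 0.034]
lower_half 0.44 [298. 218.] 404 [0.541 0.071 0.077] [0.04  0.043 0.026]
upper_half 0.73 [296. 220.] 385 [0.541 0.071 0.077] [0.039 0.043 0.01 ]
lower_2 0.92 [276. 225.] 386 [0.532 
[... 998 characters left out ...]
 [0.08  0.139 0.033]
lower_2 0.82 [281. 271.] 412 [0.51  0.181 0.048] [0.047 0.081 0.029]
lower_2 0.77 [307. 324.] 942 [0.336 0.313 0.028] [0.087 0.043 0.03 ]
lower_2 0.53 [296. 257.] 336 [0.523 0.102 0.045] [0.064 0.097 0.039]
rack 0.79 [369. 230.] 1566 [ 0.514 -0.228  0.005] [0.244 0.171 0.04 ]
bed 0.85 [284. 288.] 1805 [0.482 0.213 0.018] [0.106 0.272 0.028]
bed 0.39 [391. 215.] 371 [ 0.44  -0.256  0.068] [0.096 0.149 0.09 ]
[[ 7.29083285e-04 -9.65514167e-01 -2.60349501e-01  7.52776704e-02]
 [ 9.99999708e-01  6.44625904e-04  4.09786192e-04  1.42626256e-03]
 [-2.27826342e-04 -2.60349723e-01  9.65514355e-01 -1.65607732e-01]
 [ 0.00000000e+00  0.00000000e+00  0.00000000e+00  1.00000000e+00]]
```

View pics/top.png

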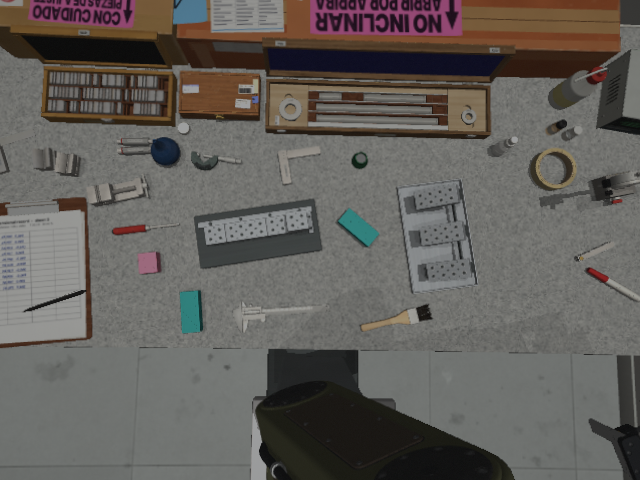

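```bash
python3 - <<'E'
from h import *
# fit top-face oriented rects from top-cam cloud
P=np.load('topP.npy')
def rect(m,lab):
    q=P[m][:,:2].astype(np.float32); r=cv2.minAreaRect(q*1000); print(lab,len(q),np.round(r[0],1),np.round(r[1],1),round(r[2],1), 'z',np.round(np.nanmedian(P[m][:,2]),4))
Z=P[...,2];X=P[...,0];Y=P[...,1]
box=lambda x0,x1,y0,y1:(X>x0)&(X<x1)&(Y>y0)&(Y<y1)
rect(box(.45,.6,.03,.30)&(abs(Z-.0475)<.008),'lower top')
rect(box(.45,.6,.03,.12)&(abs(Z-.0775)<.008),'upper half')
rect(box(.4,.65,.0,.35)&(abs(Z-.018)<.005),'bed')
for x0,x1,n in [(.56,.64,'b1'),(.48,.56,'b2'),(.40,.48,'thin')]:
    m=box(x0,x1,-.32,-.15)&(Z>.045)
    q=P[m]; 
    for _ in range(4):
        c=q.mean(0);u,s,vt=np.linalg.svd(q-c,full_matrices=False);n_=vt[2]*np.sign(vt[2][2]);q=q[abs((q-c)@n_)<.006]
    # in-plane
    ydir=np.array([0,1,0])-n_*n_[1]; ydir/=np.linalg.norm(ydir); xd=np.cross(ydir,n_)
    ab=np.stack([(q-c)@xd,(q-c)@ydir],-1).astype(np.float32)
    r=cv2.minAreaRect(ab*1000); cc=c+xd*r[0][0]/1000+ydir*r[0][1]/1000
    print(n,len(q),'n',n_.round(3),'tilt',np.degrees(np.arccos(n_[2])).round(1),'ctr',cc.round(4),np.round(r[1],1),round(r[2],1))
E
```

```text
lower top 1526 [525.8 160.4] [ 40.6 223.8] 10.0 z 0.0473
upper half 392 [541.7  70.9] [40.5 44.7] 10.1 z 0.0771
bed 3762 [547.5 163.7] [179.9 275.2] 10.0 z 0.0171
b1 686 n [-0.093  0.476  0.874] tilt 29.0 ctr [ 0.6014 -0.2283  0.0816] [40.4 89.7] 10.6
b2 744 n [-0.074  0.483  0.873] tilt 29.2 ctr [ 0.5217 -0.2402  0.0817] [42.2 90.2] 9.8
thin 783 n [-0.082  0.49   0.868] tilt 29.8 ctr [ 0.4423 -0.2566  0.0709] [39.8 91.5] 10.2
```

Top view: course on the bed at about (258,226), with the half block on its right at (298,218). The rack at (437,237) holds two thick blocks at (436,194) and (447,236), and the thin one at (451,269). Both are yawed about 10°. The look-alikes lie at (357,227), (190,310) and (150,263). Next, a hover over the far thick block.

```bash
cat >> h.py <<'E'
Y0=np.radians(10.0)
def pose(p,tilt,yaw=Y0):   # tool x along course/downhill, tilt deg about own x of block (30 in rack)
    t=np.radians(tilt); Rz=R.from_euler('z',yaw).as_matrix()
    x=Rz@[0,np.cos(t),-np.sin(t)]; n=Rz@[0,np.sin(t),np.cos(t)]
    return np.array(p),np.stack([x,np.cross(-n,x),-n],1),n
def row(p,Rm,o=None):
    o=o or ctrl.get_obs(); R0=R.from_euler('xyz',o['eef_rot']).as_matrix()
    d=R0.T@(p-np.array(o['ee_pos']))/.05; w=R.from_matrix(R0.T@Rm).as_rotvec()
    return np.round(d,3),np.round(w,4),'rows',np.round(max(np.linalg.norm(d),np.degrees(np.linalg.norm(w))/8.59),1)
E
python3 - <<'E'
from h import *
p,Rm,n=pose([.6014,-.2283,.0816],30)
print(row(p+.10*n,Rm)); print(p+.1*n)
E
```

```text
(array([ 9.887, -3.543,  1.025]), array([-0.364 , -0.4354, -1.3584]), 'rows', np.float64(10.6))
[ 0.59271759 -0.17905961  0.16820254]
```

Call:
move_arm:
  targets:
    - [0.28, 9.887, -3.543, 1.025, -0.364, -0.4354, -1.3584]
    - [0.28, 9.887, -3.543, 1.025, -0.364, -0.4354, -1.3584]
    - [0.28, 9.887, -3.543, 1.025, -0.364, -0.4354, -1.3584]
    - [0.28, 9.887, -3.543, 1.025, -0.364, -0.4354, -1.3584]
    - [0.28, 9.887, -3.543, 1.025, -0.364, -0.4354, -1.3584]
    - [0.28, 9.887, -3.543, 1.025, -0.364, -0.4354, -1.3584]
    - [0.28, 9.887, -3.543, 1.025, -0.364, -0.4354, -1.3584]
    - [0.28, 9.887, -3.543, 1.025, -0.364, -0.4354, -1.3584]
    - [0.28, 9.887, -3.543, 1.025, -0.364, -0.4354, -1.3584]
    - [0.28, 9.887, -3.543, 1.025, -0.364, -0.4354, -1.3584]
    - [0.28, 9.887, -3.543, 1.025, -0.364, -0.4354, -1.3584]
    - [0.28, 9.887, -3.543, 1.025, -0.364, -0.4354, -1.3584]

```text
time_s: 2.0
ee_pos: [0.5946, -0.1764, 0.1672]
eef_rot: [-3.141, 0.523, 1.749]
force: [-0.9, 0.1, -0.3]
grip_width: 0.0602
grip_force: 0.0
```

```bash
python3 - <<'E'
from h import *
p,Rm,n=pose([.6014,-.2283,.0816],30)
print(row(p+.10*n,Rm)); o=ctrl.get_obs(); print(o['qpos'],o['time_s'])
im,P,ok,o=shot('wrist'); cv2.imwrite('pics/w1.png',im[...,::-1]); np.save('w1P.npy',np.where(ok[...,None],P,np.nan))
for r in ctrl.cut_out('wrist','block_a')[:4]:
    m=r['region']&ok;print(r['score'],r['point'],m.sum(),np.median(P[m],0).round(4))
E
```

```text
(array([-0.049, -0.046,  0.006]), array([ 0.0014, -0.0005,  0.0035]), 'rows', np.float64(0.1))
[-0.15129967  0.4357703   1.54581181 -0.57491074  1.05439914 -0.06642024] 2.0
0.82 [314.5, 247.1] 7002 [ 0.6006 -0.2259  0.0795]
0.62 [208.7, 243.8] 7486 [ 0.5235 -0.2363  0.0778]
```

View pics/w1.png

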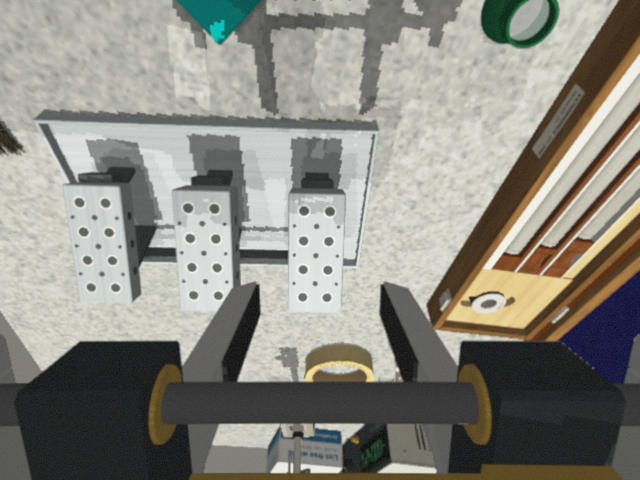

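```bash
cat >> h.py <<'E'
def fit(q,up=None,thr=.003):
    for t in (.01,.006,thr,thr):
        c=np.median(q,0);c=q.mean(0);u,s,vt=np.linalg.svd(q-c,full_matrices=False);n=vt[2]*np.sign(vt[2][2]);q=q[abs((q-c)@n)<t]
    y=np.array([-np.sin(Y0),np.cos(Y0),0]);y=y-n*(n@y);y/=np.linalg.norm(y);x=np.cross(y,n)
    ab=np.stack([(q-c)@x,(q-c)@y],-1)
    r=cv2.minAreaRect((ab*1000).astype(np.float32));a=(r[2]+45)%90-45
    # robust extents
    rot=np.radians(a);c2=np.cos(rot);s2=np.sin(rot)
    A=ab@np.array([[c2,-s2],[s2,c2]])
    lo,hi=np.percentile(A,.5,axis=0),np.percentile(A,99.5,axis=0);m=(lo+hi)/2
    mc=np.array([[c2,-s2],[s2,c2]])@m
    return c+x*mc[0]+y*mc[1],n,(hi-lo)*1000,a
E
python3 - <<'E'
from h import *
P=np.load('w1P.npy');X,Y,Z=P[...,0],P[...,1],P[...,2]
for x0,x1 in [(.57,.635),(.49,.555)]:
    m=(X-.17*0>x0)&(X<x1)&(Y<-.15)&(Z>.05)&(Z<.12)
    v,u=np.where(m);print(u.min(),u.max(),v.min(),v.max())
    c,n,e,a=fit(P[m]);print(c.round(4),n.round(3),np.degrees(np.arccos(n[2])).round(1),e.round(1),a.round(2))
E
```

```text
266 345 190 472Traceback (most recent call last):
  File "<stdin>", line 6, in <module>
AttributeError: 'float' object has no attribute 'round'
```

The wrist view shows the far thick block at (315,250), the middle one at (207,248) and the thin one at (102,243). The fingers are at (235,330) and (405,330), and the far block sits slightly left of their midline.

```bash
python3 - <<'E'
from h import *
P=np.load('w1P.npy');X,Y,Z=P[...,0],P[...,1],P[...,2]
V,U=np.mgrid[:480,:640]
for u0,u1 in [(270,360),(165,232)]:
    m=(U>u0)&(U<u1)&(V>180)&(V<315)&(Z>.055)&(Z<.12)
    # keep the top face: sides excluded by plane threshold
    c,n,e,a=fit(P[m]);print(c.round(4),n.round(3),np.degrees(np.arccos(n[2])),e,a)
    if u0==270:
        p,Rm,n=pose(c,30)
        o=ctrl.get_obs();print(row(c-.014*n,Rm,o));print((np.array(o['ee_pos'])).round(4))
E
```

```text
[ 0.601  -0.229   0.0822] [-0.075  0.496  0.865] 30.115461352156498 [39.51697127 88.69018147] -1.6565399169921875
(array([-0.025, -0.011,  2.272]), array([-0.0002, -0.0002,  0.0009]), 'rows', np.float64(2.3))
[ 0.5927 -0.1788  0.1678]
[ 0.5223 -0.2407  0.0821] [-0.073  0.496  0.865] 30.07091085021365 [38.94620193 88.43157622] -2.0338668823242188
```

```bash
python3 - <<'E'
from h import *
p,Rm,n=pose([.601,-.229,.0822],30,np.radians(8.4))
print(row(p-.014*n,Rm), row(p+.08*n,Rm))
E
```

```text
(array([-0.025, -0.014,  2.272]), array([ 0.0137, -0.0002,  0.0251]), 'rows', np.float64(2.3)) (array([-0.025,  0.012,  0.392]), array([ 0.0137, -0.0002,  0.0251]), 'rows', np.float64(0.4))
```

Call:
move_arm:
  targets:
    - [0.28, -0.025, 0.012, 0.39, 0.0137, 0, 0.025]
    - [0.28, -0.025, 0, 1.0, 0.0137, 0, 0.025]
    - [0.28, -0.025, -0.01, 1.6, 0.0137, 0, 0.025]
    - [0.28, -0.025, -0.014, 2.1, 0.0137, 0, 0.025]
    - [0.28, -0.025, -0.014, 2.27, 0.0137, 0, 0.025]
    - [0.28, -0.025, -0.014, 2.27, 0.0137, 0, 0.025]
    - [-0.3, -0.025, -0.014, 2.27, 0.0137, 0, 0.025]
    - [-0.3, -0.025, -0.014, 2.27, 0.0137, 0, 0.025]
    - [-0.3, -0.025, -0.014, 2.27, 0.0137, 0, 0.025]
    - [-0.3, -0.025, -0.014, 2.27, 0.0137, 0, 0.025]
  grip_force: 50

```text
time_s: 3.1
ee_pos: [0.6024, -0.2358, 0.0716]
eef_rot: [3.14, 0.524, 1.716]
force: [-3.4, 3.9, 7.4]
grip_width: 0.0398
grip_force: 50.0
```

Call:
move_arm:
  targets:
    - [-0.3, 0, 0, -0.4, 0, 0, 0]
    - [-0.3, 0, 0, -1.0, 0, 0, 0]
    - [-0.3, 0, 0, -1.8, 0, 0, 0]
    - [-0.3, 0, 0, -2.6, 0, 0, 0]
    - [-0.3, 0, 0, -2.6, 0, 0, 0]

```text
time_s: 3.6
ee_pos: [0.5939, -0.1698, 0.1877]
eef_rot: [3.133, 0.525, 1.715]
force: [1.1, -0.9, -6.7]
grip_width: 0.0398
grip_force: 50.0
```

```bash
python3 - <<'E'
from h import *
# view pose over bed with block: vertical, TCP ~ 60mm above final, over block-1 spot
o=ctrl.get_obs();print(o['force'],o['ee_pos'],o['grip_width'])
uh=np.array([.5417,.0709,.078]);y=np.array([-np.sin(Y0),np.cos(Y0),0])
c=uh+y*.0678
p,Rm,n=pose(c-[0,0,.014],0); print(p)
print(row(p+.09*n,Rm))
im,P,ok,o=shot('wrist');cv2.imwrite('pics/w2.png',im[...,::-1])
E
```

```text
[ 1.05519765 -0.94411638 -6.71344127] [ 0.5939244  -0.16976024  0.18773832] 0.03982067505640578
[0.52992665 0.13766997 0.064     ]
(array([ 5.763, -0.362, -2.56 ]), array([ 0.    ,  0.5248, -0.0275]), 'rows', np.float64(6.3))
```

View pics/w2.png

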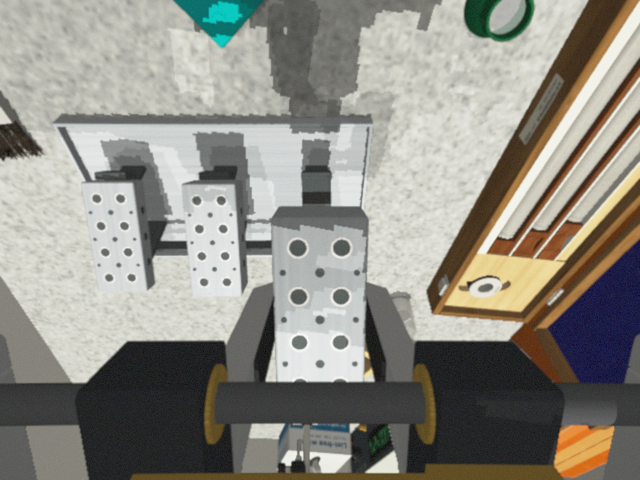

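The block is held squarely: its top face spans about (275–367, 225–385) and its downhill end edge is at row 210. The far ramp is now empty.

Call:
move_arm:
  targets:
    - [-0.3, 5.763, -0.362, -2.56, 0, 0.5248, -0.0275]
    - [-0.3, 5.763, -0.362, -2.56, 0, 0.5248, -0.0275]
    - [-0.3, 5.763, -0.362, -2.56, 0, 0.5248, -0.0275]
    - [-0.3, 5.763, -0.362, -2.56, 0, 0.5248, -0.0275]
    - [-0.3, 5.763, -0.362, -2.56, 0, 0.5248, -0.0275]
    - [-0.3, 5.763, -0.362, -2.56, 0, 0.5248, -0.0275]
    - [-0.3, 5.763, -0.362, -2.56, 0, 0.5248, -0.0275]
    - [-0.3, 5.763, -0.362, -2.56, 0, 0.5248, -0.0275]
    - [-0.3, 5.763, -0.362, -2.56, 0, 0.5248, -0.0275]
    - [-0.3, 5.763, -0.362, -2.56, 0, 0.5248, -0.0275]

```text
time_s: 4.65
ee_pos: [0.5292, 0.1344, 0.1494]
eef_rot: [-3.134, -0.001, 1.742]
force: [-0.6, -0.7, -6.6]
grip_width: 0.0398
grip_force: 50.0
```

```bash
python3 - <<'E'
from h import *
im,P,ok,o=shot('wrist');cv2.imwrite('pics/w3.png',im[...,::-1]);P=np.where(ok[...,None],P,np.nan);np.save('w3P.npy',P)
print(o['ee_pos'],o['eef_rot'],o['force'],o['time_s'])
Rt=R.from_euler('xyz',o['eef_rot']).as_matrix();Q=(P-o['ee_pos'])@Rt;np.save('w3Q.npy',Q)
# held block in tool frame: top at z~-14mm
m=(abs(Q[...,1])<.03)&(abs(Q[...,0])<.07)&(Q[...,2]<.0)&(Q[...,2]>-.04)
q=Q[m]*1000;print('held z',np.percentile(q[:,2],[2,50,98]).round(1),'x',np.percentile(q[:,0],[1,99,99.8]).round(1),'y',np.percentile(q[:,1],[1,99]).round(1))
m=(abs(Q[...,1])<.03)&(abs(Q[...,0])<.07)&(Q[...,2]<.025)&(Q[...,2]>-.04);q=Q[m]*1000
f=q[(q[:,2]>-8)];print('end face x',np.percentile(f[:,0],[5,50,95]).round(1),len(f),'z max',f[:,2].max())
E
```

```text
[0.52923969 0.13435355 0.14936112] [-3.13441048e+00 -9.59371455e-04  1.74152333e+00] [-0.64512229 -0.6819946  -6.62971556] 4.65
held z [-36.7 -13.4  -5.3] x [-28.7  45.4  45.5] y [-28.1  28.1]
end face x [ 7.7 45.2 45.5] 1317 z max 15.848703988379304
```

View pics/w3.png

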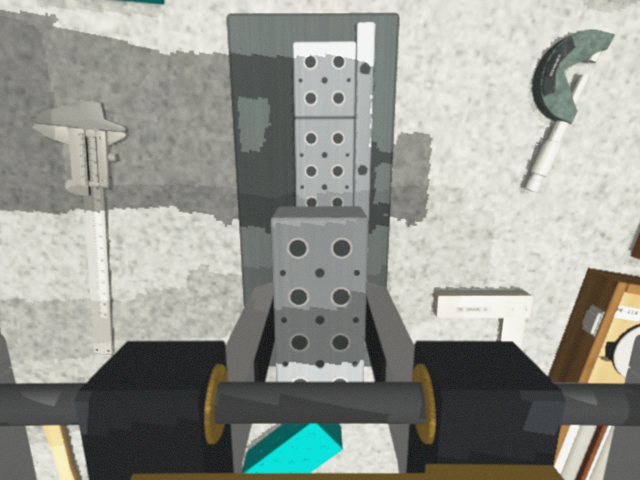

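The held block is over the course at (320,290). The joint between the half block and lower_2 shows at row 117, the course's left end is at row 42, and the side edges are at columns 294 and 355. Measure all of these in the tool frame.

```bash
cat >> h.py <<'E'
def course(P,topz=.048,plane=None):
    # side edges & left end of a course top, in bed frame rotated by Y0: a across (own x), b along (own y)
    Rz=R.from_euler('z',Y0).as_matrix(); B=P@Rz
    return B
E
python3 - <<'E'
from h import *
P=np.load('w3P.npy');o=ctrl.get_obs();B=course(P);V,U=np.mgrid[:480,:640]
m=(U>285)&(U<360)&(V>35)&(V<200)&(abs(P[...,2]-.048)<.006)
c,n,e,a=fit(P[m]);cb=c@R.from_euler('z',Y0).as_matrix();print('lower visible',c.round(4),n.round(4),e.round(1),a)
b=B[m];print('z',np.median(b[:,2]))
print('left end b',np.percentile(b[:,1],[98,99,99.5,100]).round(4))
# side edges row by row
L=[];
for v in range(50,195,4):
    r=m[v]; q=B[v][r]; L.append((q[:,1].mean(),q[:,0].min(),q[:,0].max()))
L=np.array(L);
for k in (1,2):
    f=np.polyfit(L[:,0],L[:,k],1);print('edge',k,'slope deg',np.degrees(f[0]).round(2),'at b=',L[:,0].mean().round(4),np.polyval(f,L[:,0].mean()).round(4), 'resid',np.std(L[:,k]-np.polyval(f,L[:,0])).round(5))
end=[B[:,u][m[:,u],1].max() for u in range(298,352,4)];print('end',np.round(end,4), np.array([B[:,u][m[:,u],0][0] for u in (300,348)]).round(4))
# joint line: gray gradient
im=cv2.imread('pics/w3.png',0); 
s=im[105:130,298:350].astype(float);print(s.mean(1).round(0)); print(np.round(B[112:122,322,1],4))
# held block
h=(U>276)&(U<366)&(V>205)&(V<360)&(P[...,2]>.13);q=B[h];top=q[abs(q[:,2]-np.median(q[:,2]))<.004]
print('held a',np.percentile(top[:,0],[.3,99.7]).round(4),'b end',np.percentile(q[:,1],[99,99.8]).round(4),'z',np.median(top[:,2]).round(4))
tl=np.array([B[v][h[v]&(abs(P[v,:,2]-np.median(top[:,2]))<.004)][:,:2][[0,-1]].ravel() for v in range(225,285,5)]);
for k in(0,2): print('held edge slope',np.degrees(np.polyfit(tl[:,k+1],tl[:,k],1)[0]).round(2), tl[:,k].mean().round(4))
print('tcp B',(np.array(o['ee_pos'])@R.from_euler('z',Y0).as_matrix()).round(4))
E
```

```text
lower visible [0.5168 0.2193 0.0484] [1.0e-04 1.3e-03 1.0e+00] [39.3 98.2] -0.03314971923828125
z 0.04841922925753964
left end b [0.1739 0.1748 0.1753 0.176 ]
edge 1 slope deg 0.03 at b= 0.1271 0.5275 resid 0.00034
edge 2 slope deg -0.14 at b= 0.1271 0.566 resid 0.00339
end [0.1755 0.1757 0.1755 0.1754 0.176  0.1756 0.1753 0.1757 0.1753 0.1756
 0.1752 0.1756 0.1755 0.1753] [0.5319 0.562 ]
[190. 186. 185. 184. 184. 184. 184. 185. 185. 183. 171. 143. 115. 125.
 158. 174. 180. 181. 181. 181. 181. 180. 180. 180. 180.]
[0.1341 0.1336 0.1329 0.1322 0.1317 0.131  0.1308 0.1299 0.1291 0.1286]
held a [0.5261 0.5643] b end [0.0859 0.086 ] z 0.1627
held edge slope 1.62 0.5271
held edge slope -1.71 0.5635
tcp B [0.5446 0.0405 0.1496]
```

```bash
cat >> h.py <<'E'
RZ=R.from_euler('z',Y0).as_matrix()
def st():
    o=ctrl.get_obs();print('B',(np.array(o['ee_pos'])@RZ).round(4),'rot',np.round(o['eef_rot'],4),'F',np.round(o['force'],1),'t',round(o['time_s'],2));return o
def rowB(b,dec=4):
    p,Rm,n=pose(RZ@np.array(b),0);return row(p,Rm)
E
python3 - <<'E'
from h import *
st();print(rowB([.5464,.0405,.075]))
E
```

```text
B [0.5446 0.0405 0.1496] rot [-3.1348e+00 -1.1000e-03  1.7414e+00] F [-0.5 -0.7 -6. ] t 4.7
(array([-1.000e-03,  4.600e-02,  1.491e+00]), array([-0.0068, -0.0011, -0.004 ]), 'rows', np.float64(1.5))
```

Call:
move_arm:
  targets:
    - [-0.3, 0, 0.046, 0.5, -0.007, -0.001, -0.004]
    - [-0.3, 0, 0.046, 1.0, -0.007, -0.001, -0.004]
    - [-0.3, 0, 0.046, 1.4, -0.007, -0.001, -0.004]
    - [-0.3, 0, 0.046, 1.49, -0.007, -0.001, -0.004]
    - [-0.3, 0, 0.046, 1.49, -0.007, -0.001, -0.004]
    - [-0.3, 0, 0.046, 1.49, -0.007, -0.001, -0.004]
    - [-0.3, 0, 0.046, 1.49, -0.007, -0.001, -0.004]

```text
time_s: 5.4
ee_pos: [0.5315, 0.1361, 0.0766]
eef_rot: [3.139, -0.0, 1.747]
force: [0.0, -0.2, -7.2]
grip_width: 0.0402
grip_force: 50.0
```

```bash
cat > meas.py <<'E'
from h import *
import sys
st();im,P,ok,o=shot('wrist');P=np.where(ok[...,None],P,np.nan);B=P@RZ;V,U=np.mgrid[:480,:640]
cv2.imwrite(f'pics/{sys.argv[1]}.png',im[...,::-1]);np.save(sys.argv[1]+'B.npy',B)
t=np.array(o['ee_pos'])@RZ; low=float(sys.argv[2]) if len(sys.argv)>2 else .048
near=(abs(B[...,0]-t[0])<.03)
def edges(m,lab,step=2):
    rows=[v for v in range(480) if m[v].sum()>15]
    E=np.array([(np.median(B[v][m[v],1]),B[v][m[v],0].min(),B[v][m[v],0].max()) for v in rows])
    w=E[:,2]-E[:,1];E=E[abs(w-.0392)<.0015];c=(E[:,1]+E[:,2])/2
    if len(E)<5: print(lab,'few',np.median(w));return
    f=np.polyfit(E[:,0],c,1);print(lab,'n',len(E),'centre a',c.mean().round(4),'at b',E[:,0].mean().round(3),'slope deg',np.degrees(f[0]).round(2),'w',np.median(w).round(4),'lo',np.median(E[:,1]).round(4),'hi',np.median(E[:,2]).round(4))
m=near&(abs(B[...,2]-low)<.003)&(B[...,1]>t[1]+.047)&(B[...,0]<t[0]+.0215)
edges(m,'lower')
cols=[u for u in range(640) if m[:,u].sum()>20]
e=[np.sort(B[:,u][m[:,u],1])[-1] for u in cols];print('left end b',np.median(e).round(4))
h=near&(abs(B[...,2]-t[2]-.0135)<.003)&(abs(B[...,1]-t[1])<.06)&(V>150)&(V<370)
edges(h,'held')
hc=[u for u in range(640) if h[:,u].sum()>40];print('held end top b',np.median([B[:,u][h[:,u],1].max() for u in hc]).round(4),'z',np.median(B[h][:,2]).round(4),'low z',np.median(B[m][:,2]).round(4))
E
python3 meas.py w4
```

```text
B [0.547  0.0417 0.0766] rot [ 3.1391e+00 -3.0000e-04  1.7469e+00] F [ 0.  -0.2 -7.2] t 5.4
lower n 194 centre a 0.547 at b 0.134 slope deg 0.04 w 0.0392 lo 0.5274 hi 0.5666
left end b 0.1756
held n 142 centre a 0.5468 at b 0.054 slope deg -0.21 w 0.0395 lo 0.5272 hi 0.5666
held end top b 0.0871 z 0.0899 low z 0.0484
```

Call:
move_arm:
  targets:
    - [-0.3, -0.034, 0.004, 0.05, 0.002, 0, 0.003]
    - [-0.3, -0.034, 0.004, 0.12, 0.002, 0, 0.003]
    - [-0.3, -0.034, 0.004, 0.18, 0.002, 0, 0.003]
    - [-0.3, -0.034, 0.004, 0.18, 0.002, 0, 0.003]
    - [-0.3, -0.034, 0.004, 0.18, 0.002, 0, 0.003]

```text
time_s: 5.95
ee_pos: [0.5313, 0.1345, 0.0663]
eef_rot: [-3.14, -0.0, 1.744]
force: [-0.5, -0.4, -6.5]
grip_width: 0.0398
grip_force: 50.0
```

```bash
python3 meas.py w5
```

```text
B [0.5466 0.0402 0.0663] rot [-3.1400e+00 -4.0000e-04  1.7441e+00] F [-0.5 -0.4 -6.5] t 5.95
lower n 200 centre a 0.547 at b 0.132 slope deg 0.02 w 0.0392 lo 0.5275 hi 0.5666
left end b 0.1719
held n 142 centre a 0.5465 at b 0.053 slope deg -0.06 w 0.0395 lo 0.5268 hi 0.5662
held end top b 0.0856 z 0.0796 low z 0.0484
```

Call:
move_arm:
  targets:
    - [-0.3, -0.008, 0.008, 0.0, 0, 0, 0.001]
    - [-0.3, -0.008, 0.008, 0.01, 0, 0, 0.001]
    - [-0.3, -0.008, 0.008, 0.02, 0, 0, 0.001]
    - [-0.3, -0.008, 0.008, 0.025, 0, 0, 0.001]
    - [-0.3, -0.008, 0.008, 0.025, 0, 0, 0.001]

```text
time_s: 6.5
ee_pos: [0.5318, 0.1342, 0.0652]
eef_rot: [-3.14, -0.0, 1.743]
force: [0.2, 0.6, -6.8]
grip_width: 0.0398
grip_force: 50.0
```

```bash
python3 meas.py w6
```

```text
B [0.547  0.0398 0.0652] rot [-3.1403e+00 -3.0000e-04  1.7431e+00] F [ 0.2  0.6 -6.8] t 6.5
lower n 200 centre a 0.5471 at b 0.131 slope deg 0.04 w 0.0392 lo 0.5275 hi 0.5667
left end b 0.1712
held n 142 centre a 0.547 at b 0.052 slope deg -0.05 w 0.0395 lo 0.5272 hi 0.5667
held end top b 0.0852 z 0.0785 low z 0.0484
```

Call:
move_arm:
  targets:
    - [-0.3, 0, 0, 0.006, 0, 0, 0]
    - [-0.3, 0, 0, 0.012, 0, 0, 0]
    - [-0.3, 0, 0, 0.012, 0, 0, 0]

```text
time_s: 6.85
ee_pos: [0.5318, 0.1342, 0.065]
eef_rot: [-3.14, -0.0, 1.743]
force: [-5.8, 0.0, 3.9]
grip_width: 0.0393
grip_force: 50.0
```

Call:
move_arm:
  targets:
    - [0.1, 0, 0, 0.004, 0, 0, 0]
    - [0.1, 0, 0, 0.0, 0, 0, 0]
    - [0.1, 0, 0, 0.0, 0, 0, 0]
    - [0.1, 0, 0, 0.0, 0, 0, 0]
    - [0.1, 0, 0, -0.6, 0, 0, 0]
    - [0.1, 0, 0, -1.4, 0, 0, 0]
    - [0.1, 0, 0, -2.2, 0, 0, 0]
    - [0.1, -0.8, 0, -2.8, 0, 0, 0]
    - [0.1, -0.8, 0, -2.8, 0, 0, 0]
    - [0.1, -0.8, 0, -2.8, 0, 0, 0]
  grip_force: 50

```text
time_s: 7.85
ee_pos: [0.5389, 0.0944, 0.2045]
eef_rot: [-3.141, -0.0, 1.742]
force: [-0.6, 0.6, -0.3]
grip_width: 0.0517
grip_force: 0.0
```

```bash
python3 - <<'E'
from h import *
st();im,P,ok,o=shot('wrist');cv2.imwrite('pics/w7.png',im[...,::-1]);P=np.where(ok[...,None],P,np.nan);np.save('w7B.npy',P@RZ)
E
```

```text
B [ 0.5471 -0.0006  0.2045] rot [-3.1409e+00 -4.0000e-04  1.7417e+00] F [-0.6  0.6 -0.3] t 7.85
```

View pics/w7.png

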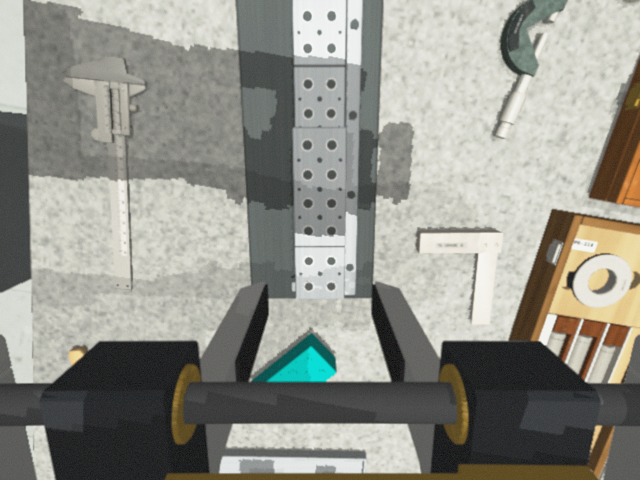

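The laid block spans rows 128–246 and the upper half rows 247–298. The sides are in line at columns 294–346, with a thin seam at row 246. Quantify that, and plan the approach to the second block.

```bash
python3 - <<'E'
from h import *
B=np.load('w7B.npy');V,U=np.mgrid[:480,:640]
t=abs(B[...,0]-.547)<.024
def ed(m,l):
    E=np.array([(np.median(B[v][m[v],1]),B[v][m[v],0].min(),B[v][m[v],0].max()) for v in range(480) if m[v].sum()>25]);c=E[:,1:].mean(1)
    f=np.polyfit(E[:,0],c,1);print(l,'a',np.median(c).round(4),np.median(E[:,1:],0).round(4),'slope',np.degrees(f[0]).round(2),'b',E[:,0].min().round(4),E[:,0].max().round(4))
up=t&(abs(B[...,2]-.078)<.006)&(V<300)
ed(up&(V>252),'half');ed(up&(V<240),'blk')
ed(t&(abs(B[...,2]-.048)<.004)&(V<120)&(B[...,0]<.568),'low')
print('z',np.median(B[up&(V>252)][:,2]),np.median(B[up&(V<240)][:,2]))
im=cv2.imread('pics/w7.png',0)
print('seam',im[240:254,300:340].mean(1).round(0),'low joint',im[60:72,300:340].mean(1).round(0));print(np.round(B[240:254,320,1],4))
p,Rm,n=pose([.5223,-.2407,.0821],30,np.radians(8.4))
print(row(p+.10*n,Rm)); print(p+.1*n)
E
```

```text
half a 0.5469 [0.5274 0.5666] slope -0.36 b -0.0488 -0.0105
blk a 0.5468 [0.5273 0.5665] slope 0.09 b 0.0009 0.0847
low a 0.547 [0.5276 0.5664] slope 0.03 b 0.0919 0.1744
z 0.0784065022611592 0.07843274657587679
seam [231. 231. 231. 232. 230. 208. 155. 194. 225. 229. 229. 229. 229. 229.] low joint [178. 179. 178. 171. 143. 109. 111. 148. 171. 175. 174. 174.]
[-0.0001 -0.0009 -0.0018 -0.0023 -0.0032 -0.0041 -0.0051 -0.0055 -0.0064
 -0.0073 -0.0081 -0.0088 -0.0097 -0.0105]
(array([-5.56 , -1.439,  0.697]), array([ 0.0041, -0.5241,  0.0252]), 'rows', np.float64(5.8))
[ 0.51499585 -0.19123638  0.16870254]
```

Call:
move_arm:
  targets:
    - [0.28, -5.56, -1.44, 0.7, 0.004, -0.524, 0.025]
    - [0.28, -5.56, -1.44, 0.7, 0.004, -0.524, 0.025]
    - [0.28, -5.56, -1.44, 0.7, 0.004, -0.524, 0.025]
    - [0.28, -5.56, -1.44, 0.7, 0.004, -0.524, 0.025]
    - [0.28, -5.56, -1.44, 0.7, 0.004, -0.524, 0.025]
    - [0.28, -5.56, -1.44, 0.7, 0.004, -0.524, 0.025]
    - [0.28, -5.56, -1.44, 0.7, 0.004, -0.524, 0.025]
    - [0.28, -5.56, -1.44, 0.7, 0.004, -0.524, 0.025]
    - [0.28, -5.56, -1.44, 0.7, 0.004, -0.524, 0.025]
    - [0.28, -5.56, -1.44, 0.7, 0.004, -0.524, 0.025]

```text
time_s: 8.9
ee_pos: [0.5159, -0.1902, 0.1693]
eef_rot: [3.14, 0.523, 1.719]
force: [-0.7, -0.1, 0.4]
grip_width: 0.0602
grip_force: 0.0
```

```bash
python3 - <<'E'
from h import *
im,P,ok,o=shot('wrist');cv2.imwrite('pics/w8.png',im[...,::-1]);P=np.where(ok[...,None],P,np.nan)
rs=ctrl.cut_out('wrist','block_a');m=None
for r in rs:
    q=P[r['region']&ok];print(r['score'],r['point'],np.median(q,0).round(3))
    if abs(np.median(q[:,0])-.522)<.025 and m is None: m=r['region']
m=cv2.dilate(m.astype(np.uint8),np.ones((7,7)))>0
m&=ok&(P[...,2]>.05)
c,n,e,a=fit(P[m]);print(c.round(4),n.round(3),e,a)
for cc in (c,np.array([.5223,-.2407,.0821])):
    p,Rm,n=pose(cc,30,np.radians(8.4));print(row(p+.08*n,Rm),row(p-.014*n,Rm))
E
```

```text
0.76 [318.2, 245.9] [ 0.521 -0.237  0.08 ]
0.28 [627.2, 11.6] [ 0.684 -0.085  0.012]
[ 0.5219 -0.2409  0.0823] [-0.074  0.496  0.865] [39.38913121 89.24033628] -1.779083251953125
(array([-0.008, -0.027,  0.418]), array([ 0.0022, -0.    ,  0.0014]), 'rows', np.float64(0.4)) (array([-0.008, -0.031,  2.298]), array([ 0.0022, -0.    ,  0.0014]), 'rows', np.float64(2.3))
(array([-0.003, -0.019,  0.419]), array([ 0.0022, -0.    ,  0.0014]), 'rows', np.float64(0.4)) (array([-0.003, -0.023,  2.299]), array([ 0.0022, -0.    ,  0.0014]), 'rows', np.float64(2.3))
```

Call:
move_arm:
  targets:
    - [0.28, -0.006, -0.025, 0.42, 0.002, 0, 0.001]
    - [0.28, -0.006, -0.026, 1.0, 0.002, 0, 0.001]
    - [0.28, -0.006, -0.027, 1.6, 0.002, 0, 0.001]
    - [0.28, -0.006, -0.028, 2.1, 0.002, 0, 0.001]
    - [0.28, -0.006, -0.028, 2.29, 0.002, 0, 0.001]
    - [0.28, -0.006, -0.028, 2.29, 0.002, 0, 0.001]
    - [-0.3, -0.006, -0.028, 2.29, 0.002, 0, 0.001]
    - [-0.3, -0.006, -0.028, 2.29, 0.002, 0, 0.001]
    - [-0.3, -0.006, -0.028, 2.29, 0.002, 0, 0.001]
    - [-0.3, -0.006, -0.028, 2.29, 0.002, 0, 0.001]
  grip_force: 50

```text
time_s: 10.0
ee_pos: [0.5231, -0.2482, 0.0715]
eef_rot: [3.14, 0.524, 1.716]
force: [-2.7, 5.5, 6.7]
grip_width: 0.0397
grip_force: 50.0
```

Call:
move_arm:
  targets:
    - [-0.3, 0, 0, -0.4, 0, 0, 0]
    - [-0.3, 0, 0, -1.0, 0, 0, 0]
    - [-0.3, 0, 0, -1.8, 0, 0, 0]
    - [-0.3, 0, 0, -2.6, 0, 0, 0]
    - [-0.3, 0, 0, -2.6, 0, 0, 0]
    - [-0.3, 0, 0, -2.6, 0, 0, 0]

```text
time_s: 10.6
ee_pos: [0.513, -0.1838, 0.1827]
eef_rot: [-3.142, 0.523, 1.717]
force: [0.5, -0.6, -8.2]
grip_width: 0.0399
grip_force: 50.0
```

```bash
python3 - <<'E'
from h import *
st();print(rowB([.547,.1308,.140]))
E
```

```text
B [ 0.4733 -0.2701  0.1827] rot [-3.1416  0.5232  1.717 ] F [ 0.5 -0.6 -8.2] t 10.6
(array([ 7.405,  1.246, -3.285]), array([-0.0075,  0.5232, -0.0277]), 'rows', np.float64(8.2))
```

Call:
move_arm:
  targets:
    - [-0.3, 7.4, 1.246, -3.285, -0.0075, 0.5232, -0.0277]
    - [-0.3, 7.4, 1.246, -3.285, -0.0075, 0.5232, -0.0277]
    - [-0.3, 7.4, 1.246, -3.285, -0.0075, 0.5232, -0.0277]
    - [-0.3, 7.4, 1.246, -3.285, -0.0075, 0.5232, -0.0277]
    - [-0.3, 7.4, 1.246, -3.285, -0.0075, 0.5232, -0.0277]
    - [-0.3, 7.4, 1.246, -3.285, -0.0075, 0.5232, -0.0277]
    - [-0.3, 7.4, 1.246, -3.285, -0.0075, 0.5232, -0.0277]
    - [-0.3, 7.4, 1.246, -3.285, -0.0075, 0.5232, -0.0277]
    - [-0.3, 7.4, 1.246, -3.285, -0.0075, 0.5232, -0.0277]
    - [-0.3, 7.4, 1.246, -3.285, -0.0075, 0.5232, -0.0277]
    - [-0.3, 7.4, 1.246, -3.285, -0.0075, 0.5232, -0.0277]
    - [-0.3, 7.4, 1.246, -3.285, -0.0075, 0.5232, -0.0277]

```text
time_s: 11.8
ee_pos: [0.5167, 0.2215, 0.1398]
eef_rot: [-3.141, 0.001, 1.743]
force: [0.3, -0.1, -6.3]
grip_width: 0.0399
grip_force: 50.0
```

```bash
cat > meas2.py <<'E'
from h import *
import sys
st();im,P,ok,o=shot('wrist');P=np.where(ok[...,None],P,np.nan);B=P@RZ;V,U=np.mgrid[:480,:640]
cv2.imwrite(f'pics/{sys.argv[1]}.png',im[...,::-1]);np.save(sys.argv[1]+'B.npy',B);t=np.array(o['ee_pos'])@RZ
h=(abs(B[...,0]-t[0])<.025)&(abs(B[...,2]-t[2]-.0135)<.003)&(abs(B[...,1]-t[1])<.06)&(V>150)&(V<370)
E=np.array([(np.median(B[v][h[v],1]),B[v][h[v],0].min(),B[v][h[v],0].max()) for v in range(480) if h[v].sum()>15])
E=E[abs(E[:,2]-E[:,1]-.0392)<.0015];c=E[:,1:].mean(1)
print('held a',c.mean().round(4),'slope',np.degrees(np.polyfit(E[:,0],c,1)[0]).round(2),'lo/hi',np.median(E[:,1:],0).round(4))
print('held end b',np.median([B[:,u][h[:,u],1].max() for u in range(640) if h[:,u].sum()>40]).round(4),'z',np.median(B[h][:,2]).round(4))
m=(abs(B[...,2]-.048)<.003)&(abs(B[...,0]-.547)<.02)&(B[...,1]>.09)&(V<300)
if m.sum()>20: print('lower seen',m.sum(),'left end',np.median([B[:,u][m[:,u],1].max() for u in range(640) if m[:,u].sum()>2]).round(4))
E
python3 meas2.py w9
```

```text
B [0.5473 0.1285 0.1398] rot [-3.1407e+00  1.0000e-03  1.7429e+00] F [ 0.3 -0.1 -6.3] t 11.8
held a 0.5473 slope 0.05 lo/hi [0.5275 0.567 ]
held end b 0.1742 z 0.1535
lower seen 1295 left end 0.176
```

Call:
move_arm:
  targets:
    - [-0.3, 0.05, -0.005, 0.0, 0, -0.001, 0]
    - [-0.3, 0.05, -0.005, 0.4, 0, -0.001, 0]
    - [-0.3, 0.05, -0.005, 0.8, 0, -0.001, 0]
    - [-0.3, 0.05, -0.005, 1.2, 0, -0.001, 0]
    - [-0.3, 0.05, -0.005, 1.4, 0, -0.001, 0]
    - [-0.3, 0.05, -0.005, 1.4, 0, -0.001, 0]
    - [-0.3, 0.05, -0.005, 1.4, 0, -0.001, 0]
    - [-0.3, 0.05, -0.005, 1.4, 0, -0.001, 0]

```text
time_s: 12.65
ee_pos: [0.5164, 0.2257, 0.0715]
eef_rot: [3.14, 0.001, 1.745]
force: [0.7, -0.5, -6.3]
grip_width: 0.0397
grip_force: 50.0
```

```bash
python3 meas2.py w10
```

```text
B [0.5478 0.1326 0.0715] rot [3.1397e+00 1.1000e-03 1.7446e+00] F [ 0.7 -0.5 -6.3] t 12.65
held a 0.5477 slope -0.04 lo/hi [0.528  0.5674]
held end b 0.1783 z 0.0852
```

Call:
move_arm:
  targets:
    - [-0.3, -0.038, -0.014, 0.0, 0.002, -0.001, 0]
    - [-0.3, -0.038, -0.014, 0.06, 0.002, -0.001, 0]
    - [-0.3, -0.038, -0.014, 0.1, 0.002, -0.001, 0]
    - [-0.3, -0.038, -0.014, 0.1, 0.002, -0.001, 0]
    - [-0.3, -0.038, -0.014, 0.1, 0.002, -0.001, 0]

```text
time_s: 13.2
ee_pos: [0.5155, 0.2235, 0.0652]
eef_rot: [-3.139, 0.002, 1.745]
force: [0.0, -0.6, -6.6]
grip_width: 0.0395
grip_force: 50.0
```

```bash
python3 meas2.py w11
```

```text
B [0.5464 0.1306 0.0652] rot [-3.1395e+00  2.5000e-03  1.7447e+00] F [ 0.  -0.6 -6.6] t 13.2
held a 0.5464 slope -0.1 lo/hi [0.5267 0.5661]
held end b 0.1764 z 0.0789
lower seen 144 left end nan
  return _methods._mean(a, axis=axis, dtype=dtype,
  ret = ret.dtype.type(ret / rcount)
```

Call:
move_arm:
  targets:
    - [-0.3, -0.01, 0.012, 0.0, -0.002, 0.0025, 0.0]
    - [-0.3, -0.01, 0.012, 0.0, -0.002, 0.0025, 0.0]
    - [-0.3, -0.01, 0.012, 0.0, -0.002, 0.0025, 0.0]

```text
time_s: 13.55
ee_pos: [0.5162, 0.2231, 0.0653]
eef_rot: [3.141, -0.0, 1.745]
force: [0.2, 0.5, -6.8]
grip_width: 0.0395
grip_force: 50.0
```

```bash
python3 meas2.py w12 2>/dev/null
```

```text
B [0.5471 0.1301 0.0653] rot [ 3.1415e+00 -1.0000e-04  1.7447e+00] F [ 0.2  0.5 -6.8] t 13.55
held a 0.547 slope -0.07 lo/hi [0.5273 0.5667]
held end b 0.1758 z 0.079
lower seen 227 left end 0.1761
```

Call:
move_arm:
  targets:
    - [-0.3, 0, 0, 0.006, 0, 0, 0]
    - [-0.3, 0, 0, 0.012, 0, 0, 0]
    - [-0.3, 0, 0, 0.016, 0, 0, 0]
    - [-0.3, 0, 0, 0.016, 0, 0, 0]

```text
time_s: 14.0
ee_pos: [0.5162, 0.2231, 0.0647]
eef_rot: [3.141, -0.0, 1.745]
force: [-2.1, -0.7, -3.4]
grip_width: 0.0397
grip_force: 50.0
```

Contact is just beginning (3 N taken up). A touch lower, then release.

Call:
move_arm:
  targets:
    - [-0.3, 0, 0, 0.004, 0, 0, 0]
    - [-0.3, 0, 0, 0.004, 0, 0, 0]
    - [0.1, 0, 0, 0.0, 0, 0, 0]
    - [0.1, 0, 0, 0.0, 0, 0, 0]
    - [0.1, 0, 0, 0.0, 0, 0, 0]
    - [0.1, 0, 0, 0.0, 0, 0, 0]
    - [0.1, 0, 0, -0.6, 0, 0, 0]
    - [0.1, 0, 0, -1.4, 0, 0, 0]
    - [0.1, 0, 0, -2.2, 0, 0, 0]
    - [0.1, -1.0, 0, -2.8, 0, 0, 0]
    - [0.1, -2.0, 0, -3.0, 0, 0, 0]
    - [0.1, -2.0, 0, -3.0, 0, 0, 0]

```text
time_s: 15.2
ee_pos: [0.5346, 0.1212, 0.2165]
eef_rot: [3.138, 0.001, 1.742]
force: [-0.7, 0.7, -0.0]
grip_width: 0.0516
grip_force: 0.0
```

```bash
python3 - <<'E'
from h import *
st();im,P,ok,o=shot('wrist');cv2.imwrite('pics/w13.png',im[...,::-1]);B=np.where(ok[...,None],P,np.nan)@RZ;V,U=np.mgrid[:480,:640]
t=(abs(B[...,0]-.547)<.024)&(abs(B[...,2]-.078)<.006)&(V<330)
for l,b0,b1 in [('half',-.047,-.009),('blk1',0,.08),('blk2',.09,.17)]:
    m=t&(B[...,1]>b0)&(B[...,1]<b1)
    E=np.array([(np.median(B[v][m[v],1]),B[v][m[v],0].min(),B[v][m[v],0].max()) for v in range(480) if m[v].sum()>20]);c=E[:,1:].mean(1)
    print(l,len(E),'a',np.median(c).round(4),np.median(E[:,1:],0).round(4),'slope',np.degrees(np.polyfit(E[:,0],c,1)[0]).round(2),'z',np.median(B[m][:,2]).round(4))
print('top left end',np.nanmax(B[t][:,1]).round(4))
g=cv2.cvtColor(im,cv2.COLOR_RGB2GRAY)
for b in (-.005,.0853):
    v=np.nanargmin(abs(B[:,320,1]-b)+1*(abs(B[:,320,2]-.078)>.006));print(b,v,g[v-6:v+7,300:340].mean(1).round(0),B[v-2:v+3,320,1].round(4))
E
```

```text
B [0.5475 0.0265 0.2165] rot [3.1382e+00 6.0000e-04 1.7418e+00] F [-0.7  0.7 -0. ] t 15.2
half 41 a 0.5469 [0.5275 0.5662] slope 0.25 z 0.0785
blk1 98 a 0.5469 [0.5274 0.5665] slope -0.01 z 0.0784
blk2 116 a 0.5469 [0.5274 0.5664] slope -0.11 z 0.0784
top left end 0.1754
-0.005 274 [221. 220. 221. 222. 212. 168. 163. 191. 207. 209. 209. 209. 209.] [-0.0033 -0.0043 -0.0055 -0.0065 -0.007 ]
0.0853 164 [171. 171. 170. 161. 134. 106. 125. 153. 166. 166. 166. 166. 166.] [0.0864 0.0851 0.0848 0.0841 0.0834]
```

View pics/w13.png

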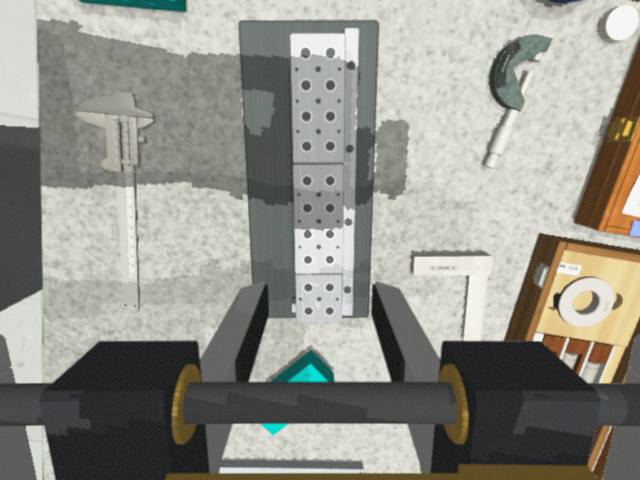

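The upper course lies in one line at columns 292–344, with seams at rows 164 and 274 no wider than the lower course's own 0.5 mm joint. Sides agree to about 0.1 mm and tops are level. The arm is clear, so I'm handing in.

```bash
python3 -c "
from station import ctrl
print(ctrl.hand_in())"
```

```text
the job is handed in; nothing more can be done
None
```

I laid both thick blocks on the lower course in running bond and handed the job in at about 15 s. Sides measured flush to about 0.1 mm, the seams looked no wider than the lower course's 0.5 mm joint, and the thin block stayed in the rack; the hand-in returned no verdict.

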